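# Wind the film deck on by one turn

### The arm

A 6-joint arm with a two-finger parallel gripper is mounted at the origin on the work surface. World frame = base frame: x ahead of the robot, y to its left, z up, the work surface at z = 0. Lengths are in m, angles in rad, forces in N, time in s.
With the tool pointing down it reaches from about 0.35 to 0.925 m from the base axis. Payload 6.4 kg.
Tool frame: the origin (TCP) lies midway between the tips of the shut fingers; the grasp point (between the pads) lies 19 mm behind it (ctrl.tcp_to_grasp is the distance from the TCP to the grasp point, in m); z points along the fingers, y is the direction in which the jaws open and shut (so a half turn about z gives the same grasp; the last joint's range is limited). The gripper opens to 94 mm and grips with 3 to 60 N. Pads are 16 mm wide; open, the fingers measure 119 mm over their backs; the gripper's body (75 mm by 177 mm) begins 78 mm behind the grasp point.
Start: joints at [-1.484, 0.245, 1.558, -0, 1.339, -0.174], TCP at [0.168, -0.628, 0.205] pointing down, gripper open.
Joint ranges: [-3.13, 3.13], [-1.02, 2.26], [0.13, 2.54], [-0.95, 4.09], [0.21, 2.88], [-2.74, 2.74]. Speed limits (rad/s): [2.57, 2.57, 3.14, 3.14, 3.14, 3.14].

### API

Orientations are given as a unit quaternion [x, y, z, w].
In Python, from workcell import sensors, camera, order, models, ctrl gives the robot as it stands.
- The arm moves only by the shell command python3 -m creep 'ROWS' [FORCE]. ROWS is JSON, a list of rows, each a list of 3 entries, a list of its own where there are three numbers: the closure, from 0 (fully open) to 1 (shut), then the shift along the tool's x, y, z in units of 30 mm (1.0 is 30 mm), then the turn, a rotation vector about the tool's x, y, z in units of 8 degrees (1.0 is 8 degrees). A call has 1 to 20 rows; each row shifts and turns the commanded pose from where the row before left it, along the tool's axes as they then stand; what a row does not reach is not made up. A row lasts 1/10 s, in which the tool goes at most 50 mm and 8.59 degrees, less where a joint would pass 70% of its speed; a pose out of reach is approached as far as the arm can. A call is refused whole if a number of a shift passes 1 or a number of a turn 1, either way. A call with a gripper value outside its range is refused whole. The fingers move at their own pace and stop on an object; FORCE is the grip in N (left out, the last holds). Time passes only in rows, so rows that do not move let the fingers close. It gives the time, the measured TCP pose, the force and the opening at its end, in the units of the state.
- sensors.observe(): the state, without advancing time (a new reading comes with each control period).
- camera(name): name is "scene" or "side" or "wrist"; returns a dict with "img" (400x640x3 uint8, red, green, blue), "intrinsics" (3x3 intrinsics, pixels), "camera_from_world" (4x4, takes a point from world to camera coordinates); the wrist camera has in their place "tool_from_camera" (4x4, takes a point from camera to tool coordinates, whose origin is the TCP and whose axes are the flange's). Camera axes: x right, y down, z forward; pixel columns grow to the right and rows downward; lengths in m; the calibration is good to about 2 mm. The wrist camera is an equidistant fisheye: a pixel r from the principal point sees the ray r / f radians off the axis. A picture is of the moment at which its call begins: read the wrist's pose just before it. There is no depth.
- order.sign_off(): hands the job in, once; it reports no verdict.
Trained networks look in a picture, given as the dict that the camera call returned (one of the last four; its "shot" number tells which), for a name from the list of things; names that differ only in an ending like _2 or _b are one class to them, and where a whole thing is asked for, a point or a joint stands for the part that bears it (a point fixed in the world has none). Each returns a list of dicts, best first, with "confidence" (0 to 1); they miss things now and then, are a little off and sometimes report something else, mostly with a low value. They report only what shows in the picture. A call takes as long as a camera call.
- models.regions_of(thing, picture): "pixels" (400x640 bool, what is visible of it) and "box" ([left, top, right, bottom] in pixels, round what is visible of it).
The state is a dict: "clock": time; "joint_positions": joint angles; "dq": joint speeds; "joint_efforts": joint torques, N m; "tool_pos": TCP position; "tool_rot": TCP orientation; "force": force on the tool from outside, world axes, zero at the start; "moment": the same for the moment, N m; "finger_gap": opening from 0.0 (shut) to 1.0 (fully open).
Only numpy, scipy, OpenCV 4.12 (cv2) and the standard library are available. Lean on these libraries where they do the work, as an engineer would, in place of code of your own. Each camera call takes 0.05 s, during which the arm holds its last target. There are 200 camera calls.

### The job

Wind the hand wheel on the film deck through exactly one full turn clockwise (seen from above) by pushing its upright handle round with the fingertips, so that the handle comes back to the red mark where it started, and then let go. Push the handle the whole way round; do not pinch it between the fingers. Leave the other things on the deck where they are.

Things in the scene. Friction and masses are not known exactly. Their poses are not given: they have to be found in the camera images.
- wheel (a joint): Turning angle of the hand wheel about its upright axis, rad. It starts near 0 (handle at the red mark) and grows as the wheel turns clockwise seen from above; one full turn is 6.28, and it goes on counting beyond that (there is no stop anywhere near). It has steady friction: it takes about 3 N at the handle to turn slowly, a little more when faster, and it stays where it is left, with no spring.
- hub (a point): Point on the wheel's axis, on top of its steel hub, 90 mm above the table. The wheel is level: a black rim of 75 mm radius (18 mm thick, its top 85 mm above the table) with three spokes, the spoke to the handle red. It turns on a fixed aluminium foot, a disc of 108 mm radius and 12 mm thick that lies on the deck's grey plate, 14 mm thick.
- handle_top (a point): Centre of the top of the upright aluminium handle, which is fixed on the rim at 75 mm from the axis and turns with the wheel. The handle rises from a small collar (28 mm across, its top 87 mm above the table) to 154 mm above the table. Seen from above it is an oval, 24 mm along the rim and 18 mm across it.
- mark (a point): Top of the red index block that stands on the fixed foot just outside the rim, 100 mm from the wheel's axis, its top 64 mm above the table (below the rim's top). The handle stands in line with it when the wheel's angle is 0 or 6.28.
- handle_rear: The rear half of the handle: an upright aluminium rod of 18 mm diameter and 68 mm height on the side to be pushed for turning clockwise (the anticlockwise side of the handle). Origin at the centre of its foot, 86 mm above the table, 3 mm from the handle's middle.
- handle_front: The front half of the handle, the same rod on the clockwise (leading) side, merged with the rear one. Fingers pressing on both halves at once are pinching the handle.
- bobbin: Loose white plastic bobbin, 84 mm across its lower flange, 46 mm high, standing on the deck. Origin at the centre of its underside. To be left alone.
- tape: Loose roll of paper tape lying flat, 90 mm across, 24 mm high. Origin at the centre of its underside. To be left alone.
- loupe: Loose black magnifier, 52 mm across, 48 mm high. Origin at the centre of its underside. To be left alone.
- cleaner: Loose amber bottle, 54 mm across, 130 mm high. Origin at the centre of its underside. To be left alone.
- can: Loose flat metal film can with a paper disc on its lid, 154 mm across, 36 mm high. Origin at the centre of its underside. To be left alone.
- driver: Loose screwdriver with a blue handle lying on the deck, 150 mm long, under 35 mm high. Origin under its middle. To be left alone.

How it is judged:
On the way, in this order (a step that is already met when the one before it is completed fails the run):
1. the handle is being pushed by the fingers at about a quarter turn (value of joint wheel between 1.1 and 2.1 rad and contact force between the fingers and handle_rear above 0.3 N), for 0.04 s.
2. the handle is being pushed by the fingers at about half a turn (value of joint wheel between 2.6 and 3.7 rad and contact force between the fingers and handle_rear above 0.3 N), for 0.04 s.
3. the handle is being pushed by the fingers at about three quarters of a turn (value of joint wheel between 4.2 and 5.2 rad and contact force between the fingers and handle_rear above 0.3 N), for 0.04 s.
At the end, for the whole second after the job is handed in: The wheel stands still, turned clockwise by one full turn with its handle back at the red mark to within 0.14 rad (8 degrees, about 10 mm at the handle); every other thing on the deck is within 15 mm of where it stood (value of joint wheel between 6.14319 and 6.42319 rad and horizontal distance between handle_top and mark below 0.035 m and velocity of joint wheel between -0.05 and 0.05 rad/s and distance of each of bobbin, tape, loupe, cleaner, can, driver from where it was at the start of the episode below 0.015 m); the robot touches nothing.
It fails at once if the handle is pinched (fingers press on both its halves at once) (contact force between the fingers and handle_rear above 1 N and contact force between the fingers and handle_front above 1 N).
It fails at once if the wheel is wound backwards by more than a tenth of a turn from the start (value of joint wheel below -0.63 rad).
It fails at once if the wheel is wound on far past the mark (a fifth of a turn or more) (value of joint wheel above 7.53319 rad).
It fails at once if one of the other things on the deck is lifted or shifted by more than 15 mm (distance of any of bobbin, tape, loupe, cleaner, can, driver from where it was at the start of the episode above 0.015 m).
It also fails if it takes over 64 s, if anything falls off the work surface, if the arm or the gripper's body presses on something with over 40 N, if the wrist force passes 120 N, or if a joint passes its speed limit or range.

## Working session

There is one attempt and no reset: what is moved stays moved. The work goes in short steps, Python scripts to look and compute and a shell command to move; the robot and the scene stay as the last step left them, time stands still between calls to the robot, and variables do not carry over. Pictures are saved under pics/ and viewed, about 8 in all and at most 12, crops included, and the job is handed in when it is done.

```bash
mkdir -p pics; ls
cat > h.py <<'E'
from workcell import sensors, camera, order, models, ctrl
import numpy as np, cv2
from scipy.spatial.transform import Rotation as R
def save(p,n): cv2.imwrite('pics/'+n+'.png',cv2.cvtColor(p['img'],cv2.COLOR_RGB2BGR))
def ray(p,u,v):
    K=p['intrinsics'];T=np.linalg.inv(p['camera_from_world'])
    d=T[:3,:3]@np.linalg.inv(K)@[u,v,1.]
    return T[:3,3],d/np.linalg.norm(d)
def onz(p,u,v,z):
    o,d=ray(p,u,v); return o+d*(z-o[2])/d[2]
def proj(p,X):
    T=p['camera_from_world'];c=T[:3,:3]@np.array(X)+T[:3,3];q=p['intrinsics']@c;return q[:2]/q[2]
def tri(rs):
    A=0;b=0
    for o,d in rs:
        M=np.eye(3)-np.outer(d,d);A=A+M;b=b+M@o
    return np.linalg.solve(A,b)
E
python3 - <<'E'
from h import *
s=sensors.observe();print({k:np.round(v,3) for k,v in s.items()})
ps={}
for n in('scene','side'):
    p=ps[n]=camera(n);save(p,n+'0')
    print(n,np.round(np.linalg.inv(p['camera_from_world'])[:3,3],3))
    for t in ['hub','handle_top','handle_rear','handle_front','mark','bobbin','tape','loupe','cleaner','can','driver']:
        try:
            for r in models.regions_of(t,p)[:2]:
                ys,xs=np.nonzero(r['pixels']);print(t,round(r['confidence'],2),np.round(r['box']),len(xs),xs.mean().round(1),ys.mean().round(1), np.round(onz(p,xs.mean(),ys.mean(),0.03),3))
        except Exception as e: print(t,e)
cv2.imwrite('pics/b.png',cv2.cvtColor(np.vstack([ps['scene']['img'],ps['side']['img']]),cv2.COLOR_RGB2BGR)[:, :])
E
```

```text
pics
{'clock': np.float64(0.0), 'joint_positions': array([-1.484,  0.246,  1.559, -0.   ,  1.339, -0.174]), 'dq': array([-0.   ,  0.001,  0.   ,  0.   , -0.   , -0.001]), 'joint_efforts': array([-2.0000e-03, -4.1583e+01, -3.1460e+01,  6.8000e-02,  3.3000e-02,
       -0.0000e+00]), 'tool_pos': array([ 0.168, -0.627,  0.204]), 'tool_rot': array([ 0.992,  0.13 ,  0.   , -0.001]), 'force': array([-0.101, -0.138,  0.124]), 'moment': array([0.002, 0.012, 0.029]), 'finger_gap': np.float64(1.004)}
scene [ 1.324 -0.087  0.685]
hub 0.57 [253. 178. 325. 249.] 1941 288.3 218.4 [0.465 0.001 0.03 ]
handle_top 0.77 [252. 178. 324. 246.] 2160 286.8 218.1 [ 0.463 -0.002  0.03 ]
handle_rear 0.7 [284. 177. 289. 200.] 116 284.5 187.9 [0.322 0.011 0.03 ]
handle_rear 0.34 [424. 202. 450. 257.] 1108 439.6 231.6 [0.6  0.35 0.03]
mark 0.68 [249. 170. 336. 271.] 5316 289.1 234.3 [ 0.528 -0.006  0.03 ]
mark 0.21 [161. 212. 220. 221.] 371 180.1 215.4 [ 0.388 -0.27   0.03 ]
bobbin 0.79 [172. 221. 209. 251.] 955 187.6 236.0 [ 0.478 -0.247  0.03 ]
tape 0.96 [358. 174. 392. 199.] 586 374.7 186.0 [0.372 0.261 0.03 ]
[... 474 characters left out ...]
92. 184. 354. 227.] 1238 325.0 205.9 [ 0.532 -0.07   0.03 ]
mark 0.89 [289. 186. 362. 246.] 3388 323.2 218.5 [ 0.53  -0.006  0.03 ]
bobbin 0.94 [335. 165. 358. 187.] 412 346.6 175.8 [ 0.481 -0.254  0.03 ]
tape 0.6 [363. 276. 405. 316.] 889 382.8 296.2 [0.361 0.27  0.03 ]
tape 0.18 [369. 166. 382. 183.] 112 376.4 175.1 [ 0.381 -0.269  0.03 ]
loupe 0.72 [306. 267. 332. 293.] 518 317.6 279.3 [0.515 0.235 0.03 ]
loupe 0.48 [292. 186. 353. 227.] 1511 325.1 205.5 [ 0.532 -0.072  0.03 ]
cleaner 0.96 [238. 264. 266. 320.] 1084 252.5 291.5 [0.659 0.29  0.03 ]
can 0.76 [280. 152. 324. 184.] 1071 302.5 170.5 [ 0.635 -0.274  0.03 ]
driver 0.69 [369. 166. 384. 193.] 135 376.3 177.1 [ 0.381 -0.255  0.03 ]
```

View pics/scene0.png

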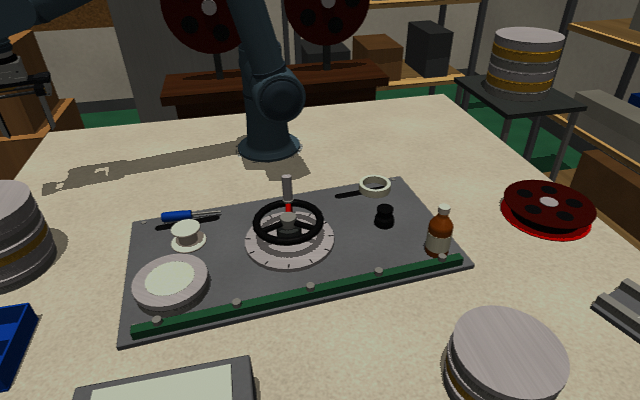

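View pics/side0.png

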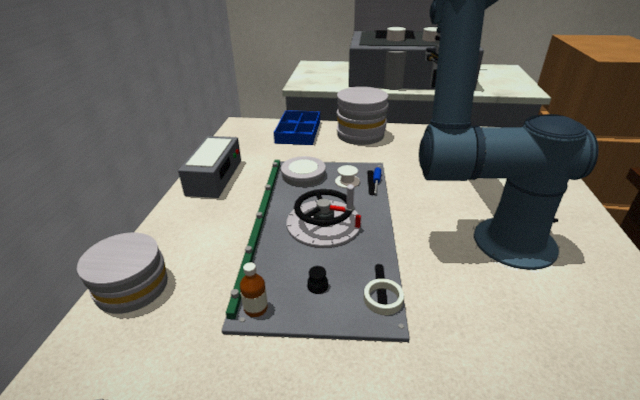

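The scene view shows the wheel at about (288,220) with the handle top at about (287,178), so the handle points roughly toward the robot. In the side view the handle top is at about (350,187) and the mark near (358,222). I'll zoom in next.

Run:
```python
import cv2,numpy as np
a=cv2.imread('pics/scene0.png')[165:275,235:345];b=cv2.imread('pics/side0.png')[165:275,275:385]
f=lambda i:cv2.resize(i,(400,400),interpolation=cv2.INTER_CUBIC)
cv2.imwrite('pics/z.png',np.hstack([f(a),f(b)]))
```

```text
(no output)
```

View pics/z.png

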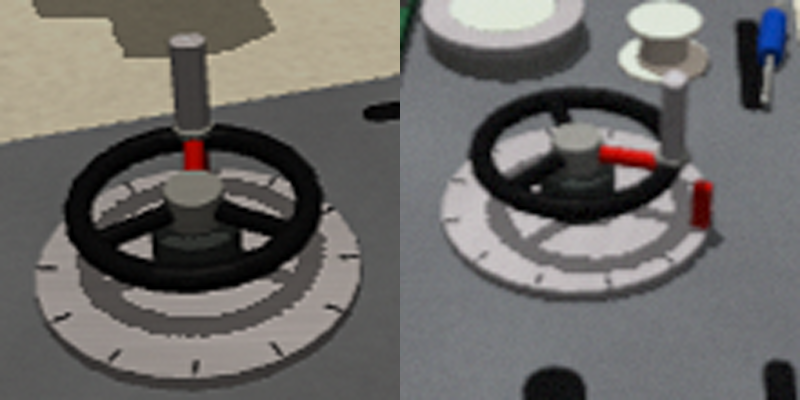

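Zoomed, the hub top is at scene (288.1,215.9) and side (324,203). The handle top is at scene (286.4,176) and side (350.9,185.6), and the mark top at side (358.3,215.3).

Run:
```python
from h import *
a=camera('scene');b=camera('side')
H=tri([ray(a,288.1,215.9),ray(b,324,203)]);T=tri([ray(a,286.4,176),ray(b,350.9,185.6)])
print(H,onz(a,288.1,215.9,.09),onz(b,324,203,.09));print(T,onz(a,286.4,176,.154),onz(b,350.9,185.6,.154));print(onz(b,358.3,215.3,.064))
d=(T-H)[:2];print(np.hypot(*d),np.degrees(np.arctan2(d[1],d[0])))
c=(onz(a,288.1,215.9,.09)+onz(b,324,203,.09))/2
# rim outer check: overlay
ims=[]
for p,n in((a,'a'),(b,'b')):
    im=p['img'].copy();im=cv2.resize(im,None,fx=4,fy=4)
    for r,z,col in((.084,.076,(0,255,0)),(.108,.026,(0,255,255))):
        q=np.array([proj(p,[c[0]+r*np.cos(t),c[1]+r*np.sin(t),z]) for t in np.linspace(0,6.3,80)])*4+1.5
        cv2.polylines(im,[q.astype(np.int32)],True,col,1)
    u,v=(proj(p,c)*4).astype(int);cv2.circle(im,(u,v),2,(255,0,255),-1)
    ims.append(im[v-220:v+240,u-200:u+200])
cv2.imwrite('pics/o.png',cv2.cvtColor(np.hstack(ims),cv2.COLOR_RGB2BGR))
```

```text
[ 0.52743383 -0.00533379  0.08503516] [ 0.53389855 -0.00605014  0.09      ] [0.5265845  0.00195808 0.09      ]
[0.4546822  0.00425961 0.15144818] [0.4615152 0.0043785 0.154    ] [0.45378891 0.0057202  0.154     ]
[0.43003765 0.01376204 0.064     ]
0.07338142450978567 172.48802510688938
```

View pics/o.png

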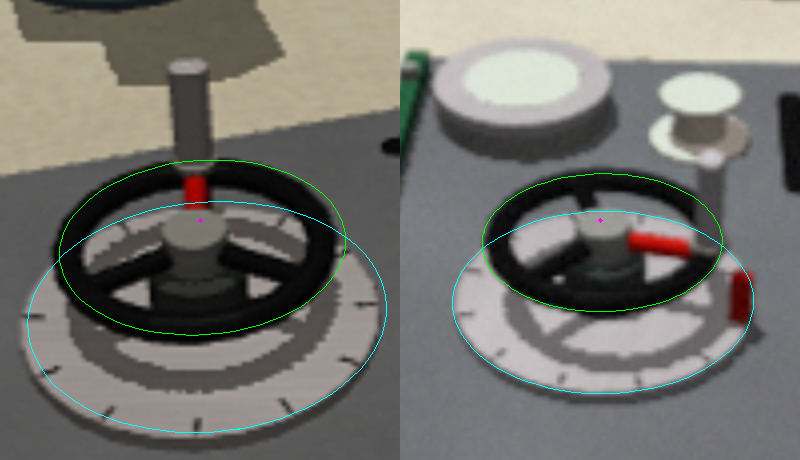

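The measurements agree: hub about (0.528,-0.004), handle about (0.455,0.007), handle direction about 171°, and heights within 5 mm of the text. The plan is to push with shut fingers using the tool's x face and turn the tool with the wheel. I'll regrip because joint 6 can't go all the way round. First I approach at height behind the handle.

```bash
python3 -m creep '[[1,[0.4,-0.46,0],[0,0,0]],[1,[0.78,-0.93,0],[0,0,0]],[1,[0.78,-0.93,0],[0,0,0]],[1,[0.78,-0.93,0],[0,0,0]],[1,[0.78,-0.93,0],[0,0,0]],[1,[0.78,-0.93,0],[0,0,0]],[1,[0.78,-0.93,0],[0,0,0]],[1,[0.78,-0.93,0],[0,0,0]],[1,[0.78,-0.93,0],[0,0,0]],[1,[0.78,-0.93,0],[0,0,0]],[1,[0.78,-0.93,0],[0,0,0]],[1,[0.78,-0.93,0],[0,0,0]],[1,[0.78,-0.93,0],[0,0,0]],[1,[0.78,-0.93,0],[0,0,0]],[1,[0.78,-0.93,0],[0,0,0]],[1,[0.78,-0.93,0],[0,0,0]],[1,[0.78,-0.93,0],[0,0,0]],[1,[0.78,-0.93,0],[0,0,0]],[1,[0.4,-0.4,0],[0,0,0]]]' 20
python3 -m creep '[[1,[0,0,0],[0,0,-1]],[1,[0,0,0],[0,0,-1]],[1,[0,0,0],[0,0,-1]],[1,[0,0,0],[0,0,-1]],[1,[0,0,0],[0,0,-1]],[1,[0,0,0],[0,0,-1]],[1,[0,0,0],[0,0,-1]],[1,[0,0,0],[0,0,-1]],[1,[0,0,0],[0,0,-0.25]],[1,[0,0,0],[0,0,0]]]'
cat >> h.py <<'E'
C=np.array([.528,-.004])
def st():
    s=sensors.observe();p=s['tool_pos'];x=R.from_quat(s['tool_rot']).as_matrix()
    yaw=np.degrees(np.arctan2(x[1,0],x[0,0]));e=C-p[:2]
    print('t',round(float(s['clock']),2),'tcp',np.round(p,4),'yaw',round(yaw,1),'z',np.round(x[:,2],3),'q6',round(float(np.degrees(s['joint_positions'][5])),1),'F',np.round(s['force'],1),'gap',round(float(s['finger_gap']),3))
    print('hub in tool mm',np.round(1e3*e@x[:2,:2],1))
    return s
E
python3 -c "
from h import *
st();p=camera('wrist');save(p,'w1')
a=camera('scene');b=camera('side')
cv2.imwrite('pics/c1.png',cv2.cvtColor(np.hstack([cv2.resize(i,(400,400)) for i in (a['img'][120:280,210:370],b['img'][110:270,250:410])]),cv2.COLOR_RGB2BGR))"
```

```text
clock: 3.2
tool_pos: [0.4468, -0.0338, 0.2057]
tool_rot: [0.991, 0.131, 0.0, -0.0]
force: [0.0, -0.9, 1.1]
finger_gap: 0.007
clock: 4.2
tool_pos: [0.4462, -0.0361, 0.2056]
tool_rot: [0.761, 0.649, 0.0, 0.0]
force: [-0.8, -0.1, 0.9]
finger_gap: 0.005
t 4.2 tcp [ 0.4462 -0.0361  0.2056] yaw 80.9 z [ 0. -0. -1.] q6 -10.1 F [-0.8 -0.1  0.9] gap 0.005
hub in tool mm [44.6 75.7]
```

View pics/w1.png

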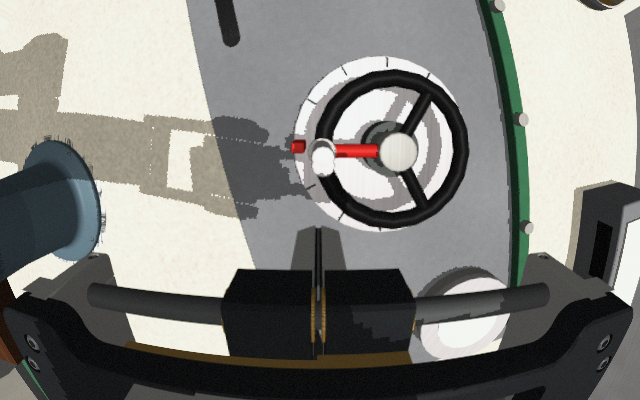

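The wrist view shows the hub top at (398,151), the handle top at (322,158), the mark at (298,146) and the fingertips at (318,232). I'll refine the positions from this view.

```bash
cat >> h.py <<'E'
def wz(p,s,u,v,z):
    K=p['intrinsics'];a=np.array([(u-K[0,2])/K[0,0],(v-K[1,2])/K[1,1]]);t=np.hypot(*a)
    d=np.array([*(np.sin(t)*a/t),np.cos(t)]);T=p['tool_from_camera'];W=R.from_quat(s['tool_rot']).as_matrix()
    o=W@T[:3,3]+s['tool_pos'];d=W@T[:3,:3]@d
    return o+d*(z-o[2])/d[2]
E
python3 -c "
from h import *
s=sensors.observe();p=camera('wrist')
h=wz(p,s,398,151,.09);t=wz(p,s,322,158,.154);m=wz(p,s,298,146,.064);print(h,t,m)
for q in(t,m):
  e=(q-h)[:2];print(np.hypot(*e),np.degrees(np.arctan2(e[1],e[0])))
"
```

```text
[ 0.52955461 -0.00494292  0.09      ] [0.4553678  0.00759101 0.154     ] [0.43211539 0.01217828 0.064     ]
0.07523817351117568 170.41038673181126
0.0989319836266106 170.03420002229223
```

```bash
sed -i 's/^C=.*/C=np.array([.529,-.0045])/' h.py
python3 -m creep '[[1,[0,0.06,0.5],[0,0,0]],[1,[0,0,0.6],[0,0,0]],[1,[0,0,0.6],[0,0,0]],[1,[0,0,0.6],[0,0,0]],[1,[0,0,0.5],[0,0,0]],[1,[0,0,0.3],[0,0,0]],[1,[0,0,0],[0,0,0]],[1,[0.2,0,0],[0,0,0]],[1,[0.2,0,0],[0,0,0]],[1,[0.15,0,0],[0,0,0]],[1,[0,0,0],[0,0,0]]]'
python3 -c "from h import *;st()"
```

```text
clock: 5.5
tool_pos: [0.451, -0.0195, 0.113]
tool_rot: [0.76, 0.65, 0.0, 0.0]
force: [-0.9, -0.7, 0.5]
finger_gap: 0.003
t 5.5 tcp [ 0.451  -0.0195  0.113 ] yaw 81.0 z [ 0.001 -0.    -1.   ] q6 -7.9 F [-0.9 -0.7  0.5] gap 0.003
hub in tool mm [27.  74.7]
```

```bash
python3 -m creep '[[1,[0.12,0,0],[0,0,0]],[1,[0.11,0,0],[0,0,0]],[1,[0.355,-0.07,0],[0,0,1]],[1,[0.355,-0.07,0],[0,0,1]],[1,[0.355,-0.07,0],[0,0,1]],[1,[0.355,-0.07,0],[0,0,1]]]'
python3 -c "
from h import *
st();s=sensors.observe();p=camera('wrist');save(p,'w2')"
```

```text
clock: 6.1
tool_pos: [0.4592, 0.0287, 0.1127]
tool_rot: [0.911, 0.412, -0.0, 0.001]
force: [-0.7, -4.6, 0.4]
finger_gap: 0.007
t 6.1 tcp [0.4592 0.0287 0.1127] yaw 48.6 z [ 0.    -0.002 -1.   ] q6 30.9 F [-0.7 -4.6  0.4] gap 0.007
hub in tool mm [21.2 74.3]
```

View pics/w2.png

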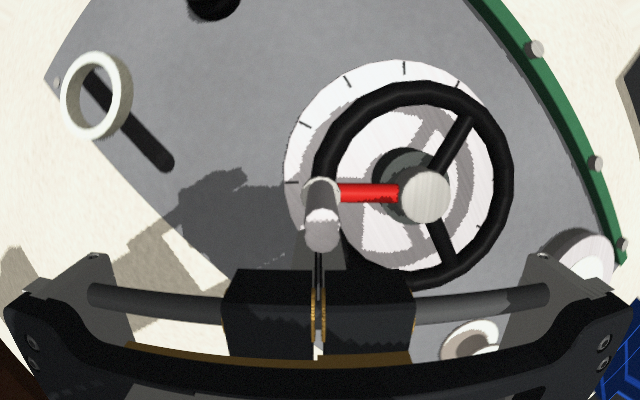

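The handle at (322,215) is centred on the fingers, and the push force is about 4.6 N. I'll keep pushing.

```bash
python3 -m creep '[[1,[0.355,-0.07,0],[0,0,1]],[1,[0.355,-0.07,0],[0,0,1]],[1,[0.355,-0.07,0],[0,0,1]],[1,[0.355,-0.07,0],[0,0,1]],[1,[0.355,-0.07,0],[0,0,1]],[1,[0.355,-0.07,0],[0,0,1]],[1,[0.355,-0.07,0],[0,0,1]],[1,[0.355,-0.07,0],[0,0,1]]]'
python3 -c "from h import *;st()"
python3 -m creep '[[1,[0.355,-0.07,0],[0,0,1]],[1,[0.355,-0.07,0],[0,0,1]],[1,[0.355,-0.07,0],[0,0,1]],[1,[0.355,-0.07,0],[0,0,1]],[1,[0.355,-0.07,0],[0,0,1]]]'
python3 -c "from h import *;st()"
```

```text
clock: 6.95
tool_pos: [0.528, 0.0738, 0.1121]
tool_rot: [0.991, -0.133, -0.002, -0.001]
force: [-4.0, 2.0, 2.6]
finger_gap: 0.003
t 6.95 tcp [0.528  0.0738 0.1121] yaw -15.2 z [-0.003  0.002 -1.   ] q6 100.9 F [-4.   2.   2.6] gap 0.003
hub in tool mm [21.5 75.3]
clock: 7.45
tool_pos: [0.5787, 0.0563, 0.112]
tool_rot: [0.886, -0.464, -0.002, -0.001]
force: [-0.5, 5.7, 0.4]
finger_gap: 0.001
t 7.45 tcp [0.5787 0.0563 0.112 ] yaw -55.2 z [-0.002  0.004 -1.   ] q6 139.4 F [-0.5  5.7  0.4] gap 0.001
hub in tool mm [21.7 75.5]
```

```bash
python3 -m creep '[[1,[-0.25,0,0],[0,0,0]],[1,[-0.5,0,0],[0,0,0]],[1,[0,0,0],[0,0,-1]],[1,[0,0,0],[0,0,-1]],[1,[0,0,0],[0,0,-1]],[1,[0,0,0],[0,0,-1]],[1,[0,0,0],[0,0,-1]],[1,[0,0,0],[0,0,-1]],[1,[0,0,0],[0,0,-1]],[1,[0,0,0],[0,0,-1]],[1,[0,0,0],[0,0,-1]],[1,[0,0,0],[0,0,-1]],[1,[0,0,0],[0,0,-1]],[1,[0,0,0],[0,0,-1]],[1,[0,0,0],[0,0,-1]]]'
python3 -m creep '[[1,[0,0,0],[0,0,-1]],[1,[0,0,0],[0,0,-1]],[1,[0,0,0],[0,0,-1]],[1,[0,0,0],[0,0,-1]],[1,[0,0,0],[0,0,-1]],[1,[0,0,0],[0,0,-1]],[1,[0,0,0],[0,0,-1]],[1,[0,0,0],[0,0,-1]],[1,[0,0,0],[0,0,-1]],[1,[0,0,0],[0,0,-0.5]],[1,[0,0,0],[0,0,0]]]'
python3 -c "from h import *;st()"
```

```text
clock: 8.95
tool_pos: [0.5648, 0.0743, 0.1123]
tool_rot: [0.908, 0.419, -0.0, -0.0]
force: [-0.5, 0.5, -0.6]
finger_gap: 0.004
clock: 10.05
tool_pos: [0.5649, 0.0742, 0.1124]
tool_rot: [0.461, 0.888, -0.0, -0.0]
force: [-0.3, -0.7, -0.4]
finger_gap: 0.008
t 10.05 tcp [0.5649 0.0742 0.1124] yaw 125.1 z [-0.  0. -1.] q6 -39.1 F [-0.3 -0.7 -0.4] gap 0.008
hub in tool mm [-43.7 -74.7]
```

Now a second push with the opposite face: advance 22 mm, then go round.

```bash
python3 -m creep '[[1,[-0.25,0,0],[0,0,0]],[1,[-0.25,0,0],[0,0,0]],[1,[-0.25,0,0],[0,0,0]],[1,[-0.355,0.07,0],[0,0,1]],[1,[-0.355,0.07,0],[0,0,1]],[1,[-0.355,0.07,0],[0,0,1]],[1,[-0.355,0.07,0],[0,0,1]],[1,[-0.355,0.07,0],[0,0,1]],[1,[-0.355,0.07,0],[0,0,1]]]'
python3 -c "from h import *;st()"
python3 -m creep '[[1,[-0.355,0.07,0],[0,0,1]],[1,[-0.355,0.07,0],[0,0,1]],[1,[-0.355,0.07,0],[0,0,1]],[1,[-0.355,0.07,0],[0,0,1]],[1,[-0.355,0.07,0],[0,0,1]],[1,[-0.355,0.07,0],[0,0,1]],[1,[-0.355,0.07,0],[0,0,1]],[1,[-0.355,0.07,0],[0,0,1]]]'
python3 -c "from h import *;st()"
```

```text
clock: 10.95
tool_pos: [0.6083, -0.002, 0.1126]
tool_rot: [0.785, 0.62, 0.002, 0.0]
force: [3.3, 4.1, -1.8]
finger_gap: 0.005
t 10.95 tcp [ 0.6083 -0.002   0.1126] yaw 76.6 z [ 0.003  0.002 -1.   ] q6 2.4 F [ 3.3  4.1 -1.8] gap 0.005
hub in tool mm [-20.8 -76.6]
clock: 11.75
tool_pos: [0.567, -0.0749, 0.1127]
tool_rot: [0.994, 0.109, 0.002, 0.001]
force: [4.7, -0.3, -2.3]
finger_gap: 0.007
t 11.75 tcp [ 0.567  -0.0749  0.1127] yaw 12.6 z [ 0.004 -0.001 -1.   ] q6 58.5 F [ 4.7 -0.3 -2.3] gap 0.007
hub in tool mm [-21.8 -77. ]
```

```bash
python3 -m creep '[[1,[-0.355,0.06,0],[0,0,1]],[1,[-0.355,0.06,0],[0,0,1]],[1,[-0.355,0.06,0],[0,0,1]],[1,[-0.355,0.06,0],[0,0,1]],[1,[-0.355,0.06,0],[0,0,1]],[1,[-0.355,0.07,0],[0,0,1]],[1,[-0.355,0.07,0],[0,0,1]],[1,[-0.355,0.07,0],[0,0,1]]]'
python3 -c "from h import *;st()"
python3 -m creep '[[1,[0.25,0,0],[0,0,0]],[1,[0.5,0,0],[0,0,0]],[1,[0,0,0],[0,0,-1]],[1,[0,0,0],[0,0,-1]],[1,[0,0,0],[0,0,-1]],[1,[0,0,0],[0,0,-1]],[1,[0,0,0],[0,0,-1]],[1,[0,0,0],[0,0,-1]],[1,[0,0,0],[0,0,-1]],[1,[0,0,0],[0,0,-1]],[1,[0,0,0],[0,0,-1]],[1,[0,0,0],[0,0,-1]],[1,[0,0,0],[0,0,-1]],[1,[0,0,0],[0,0,-1]],[1,[0,0,0],[0,0,-1]]]'
python3 -m creep '[[1,[0,0,0],[0,0,-1]],[1,[0,0,0],[0,0,-1]],[1,[0,0,0],[0,0,-1]],[1,[0,0,0],[0,0,-1]],[1,[0,0,0],[0,0,-1]],[1,[0,0,0],[0,0,-1]],[1,[0,0,0],[0,0,-1]],[1,[0,0,0],[0,0,-1]],[1,[0,0,0],[0,0,-1]],[1,[0,0,0],[0,0,-0.5]],[1,[0,0,0],[0,0,0]]]'
python3 -c "
from h import *
st();p=camera('wrist');save(p,'w3')"
```

```text
clock: 12.55
tool_pos: [0.4843, -0.068, 0.1129]
tool_rot: [0.901, -0.434, 0.002, 0.0]
force: [2.8, -2.3, -1.6]
finger_gap: 0.003
t 12.55 tcp [ 0.4843 -0.068   0.1129] yaw -51.5 z [ 0.003 -0.002 -1.   ] q6 120.2 F [ 2.8 -2.3 -1.6] gap 0.003
hub in tool mm [-21.8 -74.6]
clock: 14.05
tool_pos: [0.4989, -0.0854, 0.1126]
tool_rot: [0.893, 0.449, 0.0, 0.0]
force: [-0.5, 0.5, -0.0]
finger_gap: 0.003
clock: 15.15
tool_pos: [0.4987, -0.0853, 0.1126]
tool_rot: [0.431, 0.903, -0.0, 0.0]
force: [-0.7, 0.3, -0.6]
finger_gap: 0.002
t 15.15 tcp [ 0.4987 -0.0853  0.1126] yaw 129.0 z [ 0. -0. -1.] q6 -61.6 F [-0.7  0.3 -0.6] gap 0.002
hub in tool mm [43.7 74.4]
```

View pics/w3.png

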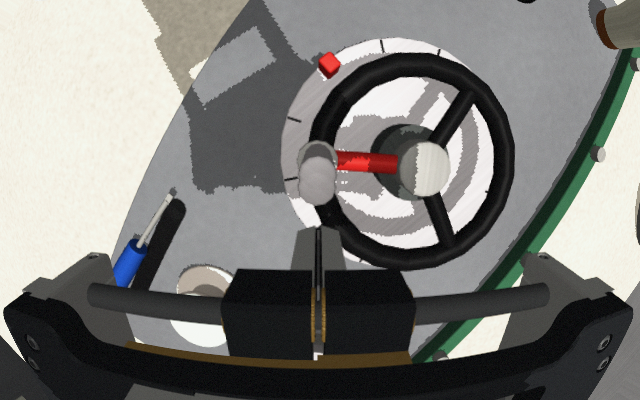

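The handle is at (318,180) and the mark at (329,65), with about 48° left. Advance 22 mm, push 40°, then check.

```bash
python3 -m creep '[[1,[0.25,0,0],[0,0,0]],[1,[0.25,0,0],[0,0,0]],[1,[0.23,0,0],[0,0,0]],[1,[0.355,-0.07,0],[0,0,1]],[1,[0.355,-0.07,0],[0,0,1]],[1,[0.355,-0.07,0],[0,0,1]],[1,[0.355,-0.07,0],[0,0,1]],[1,[0.18,-0.03,0],[0,0,0.5]],[1,[0.18,-0.03,0],[0,0,0.5]],[1,[0,0,0],[0,0,0]]]'
python3 -c "
from h import *
s=st();p=camera('wrist');save(p,'w4')"
```

```text
clock: 16.2
tool_pos: [0.4545, -0.0221, 0.1128]
tool_rot: [0.713, 0.701, 0.0, 0.0]
force: [0.2, -0.2, 0.3]
finger_gap: 0.004
t 16.2 tcp [ 0.4545 -0.0221  0.1128] yaw 89.0 z [ 0.001 -0.    -1.   ] q6 -16.1 F [ 0.2 -0.2  0.3] gap 0.004
hub in tool mm [18.9 74.1]
```

View pics/w4.png

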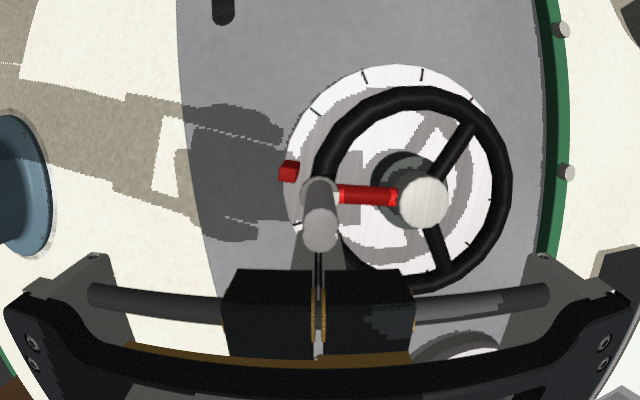

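The handle top is at (321,230), the hub at (423,202) and the mark top at (289,166), so a little is left to go.

```bash
python3 -c "
from h import *
s=sensors.observe();p=camera('wrist')
h=wz(p,s,423,202,.09);t=wz(p,s,321,230,.154);m=wz(p,s,289,166,.064);print(h,t,m)
for q in(t,m):
  e=(q-h)[:2];print(np.hypot(*e),np.degrees(np.arctan2(e[1],e[0])))
"
```

```text
[ 0.52810931 -0.00505754  0.09      ] [4.55358249e-01 3.05315216e-04 1.54000000e-01] [0.43263062 0.01733094 0.064     ]
0.07294845485503933 175.7840595568721
0.09806846583479296 166.80332547116288
```

```bash
python3 -m creep '[[1,[0.12,-0.02,0],[0,0,0.35]],[1,[0.12,-0.02,0],[0,0,0.3]],[1,[0.05,-0.01,0],[0,0,0.15]],[1,[0,0,0],[0,0,0]],[1,[-0.2,0,0],[0,0,0]],[1,[-0.5,0,0],[0,0,0]],[1,[-0.3,0,0],[0,0,0]],[1,[0,0,-0.7],[0,0,0]],[1,[0,0,-1],[0,0,0]],[1,[0,0,-1],[0,0,0]],[1,[0,0,-0.5],[0,0,0]],[1,[0,0,0],[0,0,0]]]'
python3 -c "
from h import *
s=st();p=camera('wrist');save(p,'w5')"
```

```text
clock: 17.5
tool_pos: [0.4513, -0.0444, 0.211]
tool_rot: [0.752, 0.66, 0.002, 0.002]
force: [-0.1, 0.1, -0.7]
finger_gap: 0.005
t 17.5 tcp [ 0.4513 -0.0444  0.211 ] yaw 82.5 z [ 0.005 -0.001 -1.   ] q6 -12.6 F [-0.1  0.1 -0.7] gap 0.005
hub in tool mm [49.6 71.9]
```

View pics/w5.png

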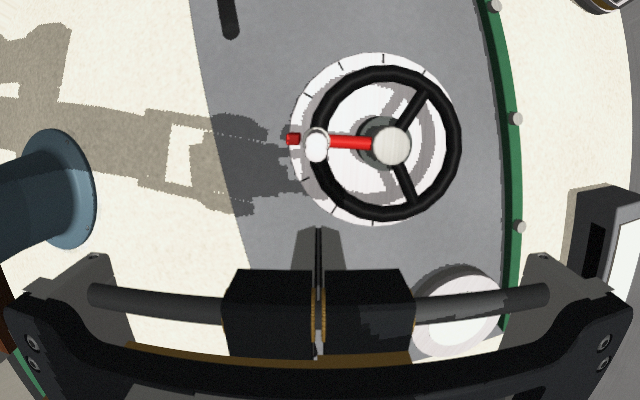

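The handle top is at (316,147), the hub at (391,145) and the mark top at (293,138), close to the first wrist view. Now I'll compute the angle and check that the other things haven't moved.

```bash
python3 -c "
from h import *
s=sensors.observe();p=camera('wrist')
h=wz(p,s,391,145.5,.09);t=wz(p,s,316,147,.154);m=wz(p,s,293,138,.064);print(h,t,m)
for q in(t,m):
  e=(q-h)[:2];print(np.hypot(*e),np.degrees(np.arctan2(e[1],e[0])))
print(np.hypot(*(t-m)[:2]))
a=camera('scene');b=camera('side')
for p in(a,b):
  for t in ['bobbin','tape','loupe','cleaner','can','driver']:
    for r in models.regions_of(t,p)[:1]: print(t,np.round(r['box']))
for p,n in((a,'scene'),(b,'side')):
  o=cv2.cvtColor(cv2.imread('pics/'+n+'0.png'),cv2.COLOR_BGR2RGB);print(n,[ (np.abs(o[v0:v1,u0:u1].astype(int)-p['img'][v0:v1,u0:u1]).max(2)>60).sum() for u0,v0,u1,v1 in (((132,205,215,322),(350,170,455,260)) if n=='scene' else ((276,150,330,190),(235,260,410,320)))])
"
```

```text
[ 0.52722758 -0.00481723  0.09      ] [0.4548652  0.00843225 0.154     ] [0.43081756 0.01263826 0.064     ]
0.07356537030781125 169.6241353807343
0.09797748094859698 169.73750623608015
0.024412688625919683
bobbin [173. 223. 209. 252.]
tape [360. 175. 389. 200.]
loupe [372. 204. 395. 232.]
cleaner [427. 203. 453. 258.]
can [132. 250. 207. 318.]
driver [162. 212. 219. 219.]
bobbin [337. 166. 360. 188.]
tape [365. 275. 403. 319.]
loupe [307. 268. 330. 293.]
cleaner [240. 263. 266. 318.]
can [281. 153. 325. 187.]
driver [293. 186. 356. 226.]
scene [np.int64(0), np.int64(0)]
side [np.int64(0), np.int64(0)]
```

The handle lines up with the mark, nothing else has moved, and the tool is clear.

```bash
python3 -c "
from h import *
st();print(order.sign_off())"
```

```text
t 18.3 tcp [ 0.4498 -0.0436  0.2085] yaw 82.5 z [ 0.  0. -1.] q6 -12.5 F [-0.2 -0.5  0. ] gap 0.008
hub in tool mm [49.1 73.5]
the job is handed in; nothing more can be done
None
```

I wound the wheel one full turn clockwise and handed the job in at 18.3 s; sign-off gives no verdict. I used shut fingers and pushed only the rear of the handle. It took three pushes, with two back-offs to turn the wrist back, because joint 6 could not go all the way round.

**Last checks (before hand-in):**
- **Handle:** it stands at 169.6° about the hub and the mark at 169.7°, so it is well inside the 8° allowed. The handle top is 24 mm from the mark horizontally (limit 35 mm).
- **Robot:** the tool is clear above the deck and the force reading is about zero.
- **Other things:** the image areas covering the bobbin, tape, loupe, cleaner, can and driver show no change in the scene view. The side-view areas, which leave out the bobbin and driver, also show none.
- **Disagreements:**
  - The network's last side-view box for the driver was wrong: it landed on the wheel.
  - The close-range wrist check during the final push read the mark about 3° off; the higher view agreed again.

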